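# Sort the tank samples into their dishes

### The arm

A 6-joint arm with a two-finger parallel gripper is mounted at the origin on the work surface. World frame = base frame: x ahead of the robot, y to its left, z up, the work surface at z = 0. Lengths are in m, angles in rad, forces in N, time in s.
With the tool pointing down it reaches from about 0.275 to 0.725 m from the base axis. Payload 15.9 kg.
Tool frame: the origin (TCP) lies at the very end of the fingers, on their centre line; the grasp point (between the pads) lies env.pinch_z behind it (env.pinch_z is the distance from the TCP to the grasp point, in m); z points along the fingers, y is the line along which they close (so a half turn about z gives the same grasp; the last joint's range is limited). The gripper opens to 85 mm and grips with 20 to 120 N. Pads are 22 mm wide; open, the fingers measure 114 mm over their backs; the gripper's body (76 mm by 85 mm) begins 54 mm behind the grasp point. The pads swing forward as they close: fully open they stand 13 mm farther back than shut.
Start: joints at [-1.278, 0.213, -0.034, 1.323, 0, 1.571], TCP at [0.144, -0.479, 0.197] pointing down, gripper open.
Joint ranges: [-2.98, 2.98], [-0.74, 1.72], [-1.14, 1.35], [-2.1, 2.04], [-1.57, 1.44], [-3.14, 3.14]. Speed limits (rad/s): [1.89, 1.89, 2.39, 2.57, 3.14, 3.14].

### API

Orientations are given as [roll, pitch, yaw] about the fixed x, y, z axes, in that order (R = Rz(yaw) Ry(pitch) Rx(roll)).
In Python, from plant import env gives the robot as it stands. Calls block until the motion is done:
- env.move_to(position, orientation): joint-space move of the TCP to a pose.
- env.line_to(position, orientation=None, max_speed=0.15): straight line of the TCP; orientation=None keeps the orientation; max_speed is the mean speed in m/s.
- env.move_j(angles): joint-space move.
- env.set_gripper(opening): finger opening in m; the grip force is fixed at half the most; returns when the fingers have stopped.
- env.dwell(seconds).
- env.ik(position, orientation): joint angles nearest the present ones, or None.
- env.observe(): the state.
- env.grab_frame(name): name is "scene" or "side" or "wrist"; returns a dict with "pixels" (420x560x3 uint8, red, green, blue), "depth" (420x560 float32, m along the optical axis (not along the pixel's ray), 0 where there is no reading), "fovy" (degrees; the focal length in pixels is half the picture's height over the tangent of half this angle, whatever the lens; pixels are square), "cx", "cy" (the principal point, pixels), "camera_from_world" (4x4, takes a point from world to camera coordinates); the wrist camera has in their place "hand_eye" (4x4, takes a point from camera to tool coordinates, whose origin is the TCP and whose axes are the flange's). Camera axes: x right, y up, looking along -z (the intrinsics and any distortion apply to the point x, -y, -z); pixel columns grow to the right and rows downward; lengths in m; the calibration is good to about 2 mm. A picture is of the moment at which its call begins: read the wrist's pose just before it.
A pose or a line that the arm cannot do raises env.PlanningError and nothing moves.
- env.sign_off(): hands the job in; it is judged then, once.
Trained networks look in the newest picture that a camera, given by its name, has taken for a name from the list of things; names that differ only in an ending like _2 or _b are one class to them, and where a whole thing is asked for, a point or a joint stands for the part that bears it (a point fixed in the world has none). Each returns a list of dicts, best first, with "score" (0 to 1); they miss things now and then, are a little off and sometimes report something else, mostly with a low value. They report only what shows in the picture. A call takes as long as a camera call.
- env.masks_of(camera, name): "mask" (420x560 bool, what is visible of it) and "rect" ([left, top, right, bottom] in pixels, round what is visible of it).
The state is a dict: "clock": time; "qpos": joint angles; "joint_vel": joint speeds; "effort": joint torques, N m; "tool_pos": TCP position; "ee_rot": TCP orientation; "wrist_force": force on the tool from outside, world axes, zero at the start; "wrist_torque": the same for the moment, N m; "opening": finger opening in m; "finger_force": force on a finger pad.
Only numpy, scipy, OpenCV 4.12 (cv2) and the standard library are available. Lean on these libraries where they do the work, as an engineer would, in place of code of your own. Each camera call takes 0.05 s, during which the arm holds its last target. There are 200 camera calls.

### The job

Four slim amber sample bottles have been drawn from the wine tanks: stand each one, one after another, in the dish of the same colour as its cap, so that it sits flat and upright on the dish's floor and is let go. Keep the bottles upright on the way and set them down gently rather than dropping them. The two wide clear jars are not part of this job, even though their lids are coloured too: leave them standing where they are.

Things in the scene. Friction and masses are not known exactly. Their poses are not given: they have to be found in the camera images.
- bottle_red_center (a point): loose slim amber glass sample bottle with a red screw cap, standing upright: 80 mm high in all; round body 50 mm across from its underside up to 50 mm, then a shoulder, then the 36 mm wide cap from 60 to 80 mm; about 0.16 kg (0.11 to 0.23). This point is on its axis half-way up, 40 mm above its underside; z points up along the bottle.
- bottle_yellow_center (a point): loose slim amber glass sample bottle with a yellow screw cap, standing upright: 80 mm high in all; round body 50 mm across from its underside up to 50 mm, then a shoulder, then the 36 mm wide cap from 60 to 80 mm; about 0.16 kg (0.11 to 0.23). This point is on its axis half-way up, 40 mm above its underside; z points up along the bottle.
- bottle_blue_center (a point): loose slim amber glass sample bottle with a blue screw cap, standing upright: 80 mm high in all; round body 50 mm across from its underside up to 50 mm, then a shoulder, then the 36 mm wide cap from 60 to 80 mm; about 0.16 kg (0.11 to 0.23). This point is on its axis half-way up, 40 mm above its underside; z points up along the bottle.
- bottle_green_center (a point): loose slim amber glass sample bottle with a green screw cap, standing upright: 80 mm high in all; round body 50 mm across from its underside up to 50 mm, then a shoulder, then the 36 mm wide cap from 60 to 80 mm; about 0.16 kg (0.11 to 0.23). This point is on its axis half-way up, 40 mm above its underside; z points up along the bottle.
- dish_red_floor (a point): red round open plastic dish fixed to the bench: 82 mm across outside, rim 10 mm high above the bench and 3 mm thick, 76 mm across inside, flat floor 4 mm above the bench. This point is the centre of its inner floor; z is up.
- dish_yellow_floor (a point): yellow round open plastic dish fixed to the bench: 82 mm across outside, rim 10 mm high above the bench and 3 mm thick, 76 mm across inside, flat floor 4 mm above the bench. This point is the centre of its inner floor; z is up.
- dish_blue_floor (a point): blue round open plastic dish fixed to the bench: 82 mm across outside, rim 10 mm high above the bench and 3 mm thick, 76 mm across inside, flat floor 4 mm above the bench. This point is the centre of its inner floor; z is up.
- dish_green_floor (a point): green round open plastic dish fixed to the bench: 82 mm across outside, rim 10 mm high above the bench and 3 mm thick, 76 mm across inside, flat floor 4 mm above the bench. This point is the centre of its inner floor; z is up.
- jar_red_center (a point): bystander: loose wide squat clear jar with a white label band and a wide red lid, 68 mm across and 50 mm high, standing upright, not to be moved. This point is on its axis half-way up, 25 mm above its underside; z up.
- jar_blue_center (a point): bystander: loose wide squat clear jar with a white label band and a wide blue lid, 68 mm across and 50 mm high, standing upright, not to be moved. This point is on its axis half-way up, 25 mm above its underside; z up.

How it is judged:
At the end, for the whole second after the job is handed in: Each amber bottle stands released and at rest in the dish of its cap's colour: axis within 15 mm of the dish's centre, base on the dish's floor (within 3 mm), upright within 0.08 rad; both jars upright and within 20 mm of where they began (horizontal distance between bottle_red_center and dish_red_floor below 0.015 m and z of bottle_red_center in the frame of dish_red_floor between 0.037 and 0.043 m and angle between each of bottle_red_center, bottle_yellow_center, bottle_blue_center, bottle_green_center's own z axis and vertical below 0.08 rad and linear speed of each of bottle_red, bottle_yellow, bottle_blue, bottle_green below 0.02 m/s and horizontal distance between bottle_yellow_center and dish_yellow_floor below 0.015 m and z of bottle_yellow_center in the frame of dish_yellow_floor between 0.037 and 0.043 m and horizontal distance between bottle_blue_center and dish_blue_floor below 0.015 m and z of bottle_blue_center in the frame of dish_blue_floor between 0.037 and 0.043 m and horizontal distance between bottle_green_center and dish_green_floor below 0.015 m and z of bottle_green_center in the frame of dish_green_floor between 0.037 and 0.043 m and distance of each of jar_red_center, jar_blue_center from where it was at the start of the episode below 0.02 m and angle between each of jar_red_center, jar_blue_center's own z axis and vertical below 0.1 rad); the robot touches nothing.
It fails at once if a jar is pushed more than 20 mm or tipped (distance of any of jar_red_center, jar_blue_center from where it was at the start of the episode above 0.02 m or angle between any of jar_red_center, jar_blue_center's own z axis and vertical above 0.3 rad).
It fails at once if a sample bottle is tilted more than about 35 degrees (angle between any of bottle_red_center, bottle_yellow_center, bottle_blue_center, bottle_green_center's own z axis and vertical above 0.6 rad).
It fails at once if a sample bottle is dropped into its dish (from more than about 20 to 30 mm) instead of set down ((horizontal distance between bottle_red_center and dish_red_floor below 0.03 m and z of bottle_red_center in the frame of dish_red_floor below 0.058 m and linear speed of bottle_red above 0.6 m/s) or (horizontal distance between bottle_yellow_center and dish_yellow_floor below 0.03 m and z of bottle_yellow_center in the frame of dish_yellow_floor below 0.058 m and linear speed of bottle_yellow above 0.6 m/s) or (horizontal distance between bottle_blue_center and dish_blue_floor below 0.03 m and z of bottle_blue_center in the frame of dish_blue_floor below 0.058 m and linear speed of bottle_blue above 0.6 m/s) or (horizontal distance between bottle_green_center and dish_green_floor below 0.03 m and z of bottle_green_center in the frame of dish_green_floor below 0.058 m and linear speed of bottle_green above 0.6 m/s)).
It also fails if it takes over 99 s, if anything falls off the work surface, if the arm or the gripper's body presses on something with over 40 N, if the wrist force passes 120 N, or if a joint passes its speed limit or range.

## Working session

There is one attempt and no reset: what is moved stays moved. The work goes in short steps, each a Python script; the robot and the scene stay as the last script left them, time stands still between calls to the robot, and variables do not carry over. Pictures are saved under pics/ and viewed, at most 14 in all, crops included, and the job is handed in when it is done.

```bash
mkdir -p pics; ls
python3 - <<'E'
from plant import env
import cv2
o=env.observe();print(o['clock'],o['tool_pos'],o['ee_rot'],env.pinch_z)
for n in("scene","side"):
    f=env.grab_frame(n);cv2.imwrite(f"pics/{n}0.png",f["pixels"][...,::-1]);print({k:v for k,v in f.items() if k not in("pixels","depth")}); d=f["depth"];print((d>0).mean())
E
```

```text
pics
0.0 [ 0.14421297 -0.47837848  0.19663513] [-3.14053273e+00  2.22216743e-05  2.92818327e-01] 0.0187
{'fovy': 47.39847670240267, 'cx': 275.81806011362664, 'cy': 218.98371561009435, 'camera_from_world': array([[ 0.61373315,  0.78947434,  0.00786667, -0.33256844],
       [-0.59893204,  0.45906839,  0.6561529 ,  0.26484185],
       [ 0.51440454, -0.40741439,  0.75458696, -1.51966629],
       [ 0.        ,  0.        ,  0.        ,  1.        ]])}
0.996062925170068
{'fovy': 49.4165025165818, 'cx': 276.2224386680756, 'cy': 205.25009446323665, 'camera_from_world': array([[-0.88718658, -0.4612242 , -0.01312336,  0.45531787],
       [ 0.27343666, -0.54845247,  0.79021027, -0.19443566],
       [-0.37166164,  0.69747554,  0.61269528, -0.90302233],
       [ 0.        ,  0.        ,  0.        ,  1.        ]])}
0.9962244897959184
```

View pics/scene0.png

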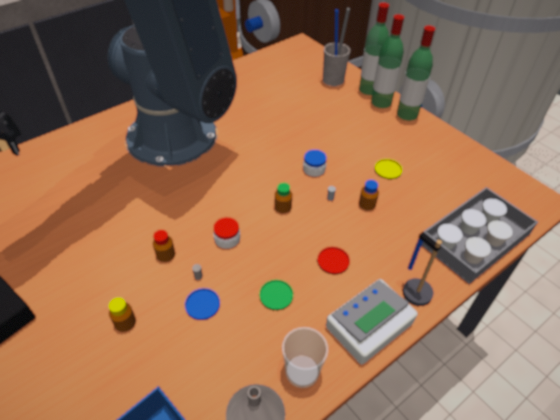

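View pics/side0.png

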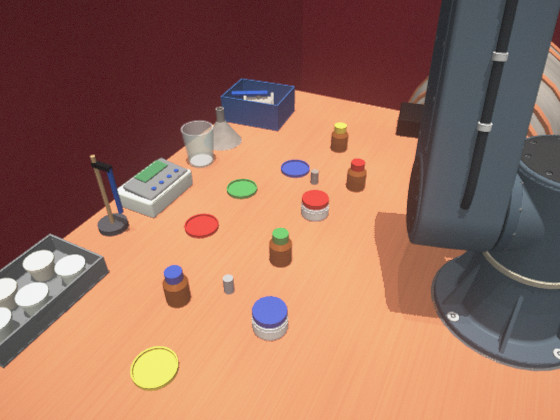

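The scene view shows the caps: yellow (118,305), red (161,238), green (284,190), blue (371,187). The dishes are blue (203,304), green (277,295), red (333,260) and yellow (389,169). The jars are red (227,228) and blue (315,160), and there are small grey posts at (197,272) and (331,193). The side view shows the same layout.

```bash
cat > h.py <<'E'
from plant import env
import numpy as np, cv2
from scipy.spatial.transform import Rotation as R
def cfw(f,st=None):
    if "camera_from_world" in f: return f["camera_from_world"]
    T=np.eye(4);T[:3,:3]=R.from_euler('xyz',st["ee_rot"]).as_matrix();T[:3,3]=st["tool_pos"]
    return np.linalg.inv(T@f["hand_eye"])
def rays(f,M,uv):
    uv=np.asarray(uv,float); F=210/np.tan(np.radians(f["fovy"])/2)
    d=np.c_[(uv[:,0]-f["cx"])/F,-(uv[:,1]-f["cy"])/F,-np.ones(len(uv))]
    W=np.linalg.inv(M); return W[:3,3],d@W[:3,:3].T
def cloud(f,M,mask):
    v,u=np.nonzero(mask&(f["depth"]>0)); c,d=rays(f,M,np.c_[u,v]); return c+d*f["depth"][v,u][:,None],np.c_[u,v]
def hue(f,col):
    h=cv2.cvtColor(f["pixels"],cv2.COLOR_RGB2HSV).astype(int);H,S,V=h[...,0],h[...,1],h[...,2]
    r=dict(red=(H<6)|(H>172),yellow=(H>24)&(H<36),blue=(H>105)&(H<130),green=(H>45)&(H<85))[col]
    return r&(S>120)&(V>60)
def tri(c1,d1,c2,d2):
    A=[];b=[]
    for c,d in((c1,d1),(c2,d2)):
        d=d/np.linalg.norm(d);P=np.eye(3)-np.outer(d,d);A.append(P);b.append(P@c)
    A=np.vstack(A);b=np.hstack(b);x,*_=np.linalg.lstsq(A,b,rcond=None);return x,np.linalg.norm(A@x-b)
COL=("red","yellow","blue","green")
E
python3 - <<'E'
from h import *
np.set_printoptions(precision=4,suppress=True)
fs={n:env.grab_frame(n) for n in("scene","side")}
print(env.observe()["clock"])
for c in COL:
  for nm in (f"bottle_{c}_center",f"dish_{c}_floor")+((f"jar_{c}_center",) if c in("red","blue") else()):
    rs=[]
    for n,f in fs.items():
        ms=env.masks_of(n,nm)
        if not ms: print(nm,n,"none");continue
        m=ms[0]["mask"].astype(bool); M=f["camera_from_world"]
        P,uv=cloud(f,M,m)
        k=m if nm[0]=='d' else m&hue(f,c)
        Pk,uvk=cloud(f,M,k)
        ce=(uvk.min(0)+uvk.max(0))/2
        if nm[0]=='d': cen=(Pk.min(0)+Pk.max(0))/2
        else:
            zt=np.percentile(Pk[:,2],90);T=Pk[abs(Pk[:,2]-zt)<.003]
            cen=(T.min(0)+T.max(0))/2; ext=np.ptp(T,axis=0)
        rs.append(rays(f,M,[ce]));ext=np.ptp(Pk if nm[0]=='d' else T,axis=0)
        print(nm,n,len(ms),[round(x["score"],2) for x in ms],"uv",ce,"depthcen",cen,"ext",ext, "z90",np.percentile(Pk[:,2],[5,50,90]))
    if len(rs)==2: print("   TRI",*tri(rs[0][0],rs[0][1][0],rs[1][0],rs[1][1][0]))
E
```

```text
0.2
bottle_red_center scene 1 [0.59] uv [160.5 236.5] depthcen [ 0.4077 -0.2482  0.0824] ext [0.0292 0.0303 0.004 ] z90 [0.0696 0.0804 0.0833]
bottle_red_center side 1 [0.75] uv [357.5 165. ] depthcen [ 0.401  -0.2426  0.0798] ext [0.0317 0.0339 0.0053] z90 [0.0632 0.0771 0.0801]
   TRI [ 0.4017 -0.2452  0.0692] 0.0012334441180862432
dish_red_floor scene 1 [0.56] uv [333.  259.5] depthcen [0.6741 0.0753 0.0073] ext [0.0876 0.0839 0.0182] z90 [0.0028 0.0065 0.0116]
dish_red_floor side 1 [0.93] uv [200.5 226. ] depthcen [0.6815 0.0773 0.0042] ext [0.0928 0.0822 0.0148] z90 [0.0001 0.0034 0.0078]
   TRI [0.6764 0.0785 0.0036] 0.001467946860181154
jar_red_center scene 1 [0.93] uv [226. 228.] depthcen [ 0.459  -0.0972  0.0538] ext [0.0593 0.0621 0.0053] z90 [0.0459 0.0515 0.0542]
jar_red_center side 1 [0.83] uv [315.  199.5] depthcen [ 0.4536 -0.0923  0.05  ] ext [0.0645 0.0665 0.0049] z90 [0.0398 0.0485 0.0505]
   TRI [ 0.4547 -0.0932  0.0417] 0.00012773426974681457
bottle_yellow_center scene 1 [0.65] uv [117. 305.] depthcen [ 0.5182 -0.4147  0.0825] ext [0.0353 0.0318 0.0054] z90 [0.070
[... 724 characters left out ...]
depthcen [0.588  0.284  0.0797] ext [0.0332 0.0345 0.0044] z90 [0.0775 0.079  0.0804]
   TRI [0.5925 0.2803 0.0748] 0.0002960134099588844
dish_blue_floor scene 3 [0.66, 0.26, 0.24] uv [201.5 303.5] depthcen [ 0.5846 -0.251   0.0078] ext [0.0836 0.0807 0.0172] z90 [0.0026 0.0061 0.0107]
dish_blue_floor side 1 [0.72] uv [295.  168.5] depthcen [ 0.5809 -0.2488  0.0045] ext [0.0815 0.0843 0.0147] z90 [0.0004 0.0035 0.0083]
   TRI [ 0.5827 -0.2505  0.0026] 0.0010178265449759453Traceback (most recent call last):
  File "<stdin>", line 15, in <module>
    return umr_minimum(a, axis, None, out, keepdims, initial, where)
ValueError: zero-size array to reduction operation minimum which has no identity
```

Run:
```python
from h import *
np.set_printoptions(precision=3,suppress=True)
fs={n:env.grab_frame(n) for n in("scene","side")}
B=[]
for n,f in fs.items():
    M=f["camera_from_world"]; yy,xx=np.mgrid[:420,:560]
    c={"scene":dict(gb=(284,190),gd=(277,295)),"side":dict(gb=(281,236),gd=(242,188))}[n]
    for k,(u,v) in c.items():
        m=hue(f,"green")&(np.hypot(xx-u,yy-v)<25);P,uv=cloud(f,M,m);
        if not len(P): print(k,n,"none",cv2.cvtColor(f["pixels"],cv2.COLOR_RGB2HSV)[v,u]);continue
        if k=="gb": P=P[abs(P[:,2]-np.percentile(P[:,2],90))<.003]
        print(k,n,len(uv),"uv",(uv.min(0)+uv.max(0))/2,"cen",(P.min(0)+P.max(0))/2,"ext",np.ptp(P,axis=0))
    P,_=cloud(f,M,np.ones((420,560),bool)); B.append(P)
P=np.vstack(B);r=np.hypot(P[:,0],P[:,1])
P=P[(P[:,2]>.02)&(P[:,2]<.6)&(P[:,0]>.2)&(r>.25)&(r<.9)]
g=np.zeros((120,240),np.uint8);h=np.zeros((120,240))
i=((P[:,0])/.0075).astype(int);j=((P[:,1]+.9)/.0075).astype(int);ok=(i>=0)&(i<120)&(j>=0)&(j<240)
np.maximum.at(h,(i[ok],j[ok]),P[ok,2]);g=(h>0).astype(np.uint8)
n,l,s,ce=cv2.connectedComponentsWithStats(g)
for a in range(1,n):
    if s[a,4]>3: print("blob",np.array([ce[a,1]*.0075+.004,ce[a,0]*.0075-.896]),"size x,y",s[a,3]*.0075,s[a,2]*.0075,"top",h[l==a].max())
```

```text
gb scene 117 uv [283. 189.] cen [0.46  0.086 0.084] ext [0.029 0.029 0.005]
gd scene 762 uv [276.  294.5] cen [ 0.67  -0.1    0.008] ext [0.079 0.079 0.015]
gb side none [ 58 109 209]
gd side none [ 59 106 211]
blob [0.259 0.657] size x,y 0.1275 0.0975 top 0.3095580197603024
blob [ 0.245 -0.066] size x,y 0.0225 0.0375 top 0.5381892783662976
blob [ 0.356 -0.624] size x,y 0.1425 0.15 top 0.06614611633475909
blob [0.393 0.259] size x,y 0.08249999999999999 0.08249999999999999 top 0.05785108678157769
blob [0.389 0.669] size x,y 0.08249999999999999 0.08249999999999999 top 0.30729711860366027
blob [ 0.404 -0.245] size x,y 0.06 0.0675 top 0.08573546155517497
blob [ 0.456 -0.093] size x,y 0.08249999999999999 0.08249999999999999 top 0.05721487488823063
blob [0.456 0.091] size x,y 0.06 0.06 top 0.08636075942295152
blob [ 0.517 -0.411] size x,y 0.06 0.06 top 0.08611308336062828
blob [ 0.51  -0.216] size x,y 0.03 0.03 top 0.044137991976844426
blob [0.51  0.218] size x,y 0.03 0.03 top 0.04518440781918687
blob [0.59  0.282] size x,y 0.06 0.0675 top 0.08605187337070475
blob [ 0.752 -0.451] size x,y 0.075 0.105 top 0.09424468528443397
blob [0.797 0.351] size x,y 0.09 0.1875 top 0.05686620610403936
blob [0.848 0.023] size x,y 0.11249999999999999 0.18 top 0.07551516701779626
blob [ 0.842 -0.166] size x,y 0.0975 0.0975 top 0.1157351844650879
blob [ 0.835 -0.289] size x,y 0.0525 0.09 top 0.11218321134399567
blob [0.85  0.165] size x,y 0.06 0.0525 top 0.20331013113067709
```

```bash
cat >> h.py <<'E'
BOT=dict(red=(.4045,-.245),yellow=(.516,-.413),blue=(.591,.281),green=(.458,.089))
DISH=dict(red=(.677,.0765),yellow=(.530,.431),blue=(.583,-.250),green=(.669,-.099))
ori=lambda xy:[np.pi,0,np.arctan2(xy[1],xy[0])]
def look(c,xy,name,zlo,R):
    s=env.observe();f=env.grab_frame("wrist");cv2.imwrite(f"pics/{name}.png",f["pixels"][...,::-1])
    P,uv=cloud(f,cfw(f,s),np.ones((420,560),bool)); k=hue(f,c)[uv[:,1],uv[:,0]]
    k&=(np.hypot(*(P[:,:2]-xy).T)<R)&(P[:,2]>zlo);P=P[k]
    if len(P)<100: print(name,"few",len(P));return None
    T=P[P[:,2]>np.percentile(P[:,2],90)-.004] if zlo>.03 else P
    c_=(np.percentile(T,1,0)+np.percentile(T,99,0))/2; print(name,len(T),"cen",c_.round(4),"ext",np.ptp(T,axis=0).round(3),"z90",np.percentile(P[:,2],90).round(4));return c_
E
python3 - <<'E'
from h import *
for c in("green",):
    xy=BOT[c];env.set_gripper(.085);env.move_to([*xy,.17],ori(xy));look(c,xy,"hov_"+c,.06,.04)
    xy=DISH[c];env.move_to([*xy,.17],ori(xy));look(c,xy,"dish_"+c,-.01,.06)
    print(env.observe()["clock"])
E
```

```text
hov_green 1126 cen [0.459  0.0896 0.0808] ext [0.034 0.035 0.005] z90 0.0819
dish_green 3961 cen [ 0.6716 -0.0996  0.0077] ext [0.081 0.081 0.013] z90 0.0104
6.3583
```

View pics/hov_green.png

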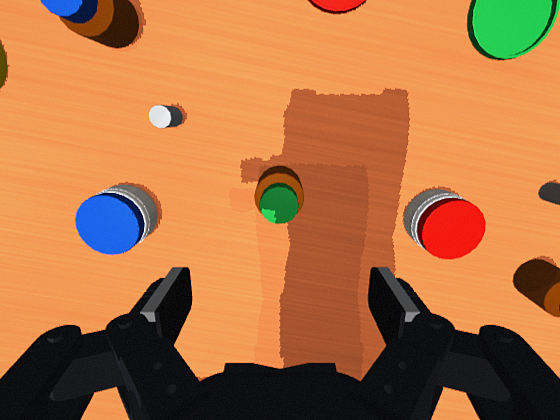

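The wrist view shows the green cap at about (279,203), between the open fingers. Its centre matches the fixed-camera estimate to about 1 mm, and the dish to 3 mm. The heights are right too: cap 0.081, rim 0.010. I'll transfer green now.

```bash
cat >> h.py <<'E'
GZ=.016
def pick(c,xy=None):
    xy0=BOT[c];env.move_to([*xy0,.17],ori(xy0));p=look(c,xy0,"pick_"+c,.06,.04)
    if p is None or np.hypot(*(p[:2]-xy0))>.008 or not .074<p[2]<.086: raise SystemExit("check bottle")
    o=ori(p[:2]);env.line_to([*p[:2],GZ],o,.12);env.set_gripper(.03)
    s=env.observe();print("grip",s["opening"],s["finger_force"])
    if s["opening"]<.042: raise SystemExit("bad grip")
    env.line_to([*p[:2],.15],None,.12);s=env.observe();print("lifted",s["opening"],s["finger_force"],s["wrist_force"].round(2))
def place(c,xy=None):
    xy=xy or DISH[c];o=ori(xy);env.move_to([*xy,.15],o);p=look(c,xy,"over_"+c,-.01,.06)
    env.line_to([*xy,.045],None,.12);env.line_to([*xy,GZ+.005],None,.03)
    print("down",env.observe()["wrist_force"].round(2));env.set_gripper(.075)
    env.line_to([*xy,.17],None,.12);look(c,xy,"done_"+c,.06,.04);print("t",env.observe()["clock"])
E
sed -i 's/green=(.669,-.099)/green=(.671,-.0995)/' h.py
python3 -c "
from h import *
pick('green');place('green')"
```

```text
pick_green 1110 cen [0.459  0.0896 0.0808] ext [0.034 0.035 0.005] z90 0.0819
grip 0.03897038067731198 50.78654420329258bad grip
```

Run:
```python
from h import *
s=env.observe();print(s["opening"],s["tool_pos"],s["wrist_force"])
f=env.grab_frame("side");w=env.grab_frame("wrist")
a=cv2.resize(f["pixels"][160:300,220:360],(420,420),interpolation=3)
b=cv2.resize(w["pixels"],(380,285));b=cv2.copyMakeBorder(b,0,135,0,0,0)
cv2.imwrite("pics/grip.png",np.hstack([a,b])[...,::-1])
```

```text
0.03897038067731198 [0.45946441 0.0898884  0.01721345] [-7.880743   -0.93422011 24.26597251]
```

View pics/grip.png

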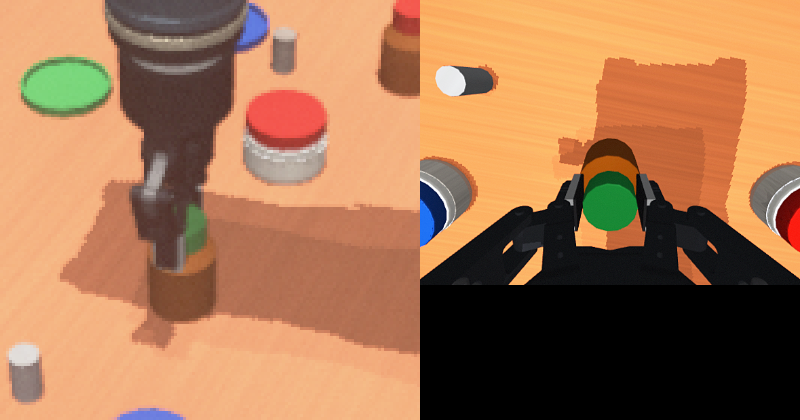

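Side crop: the fingers are closed around the cap and shoulder, not the body. The tips look about 50 mm up even though the TCP reads 17 mm. I'll measure the fingertip height from depth.

Run:
```python
from h import *
np.set_printoptions(precision=3,suppress=True)
s=env.observe();print(s["tool_pos"],s["ee_rot"],s["qpos"])
xy=np.array([.4594,.0899])
for n in("side","scene","wrist"):
    f=env.grab_frame(n);M=cfw(f,s)
    if n=="wrist": print("hand_eye",f["hand_eye"])
    P,uv=cloud(f,M,np.ones((420,560),bool));V=f["pixels"].max(2)[uv[:,1],uv[:,0]]; S=np.ptp(f["pixels"].astype(int),axis=2)[uv[:,1],uv[:,0]]
    k=(np.hypot(*(P[:,:2]-xy).T)<.075)&(P[:,2]<.13)&(P[:,2]>.012)
    d=k&(S<25)
    for lo in np.arange(.01,.13,.01):
        q=P[d&(P[:,2]>=lo)&(P[:,2]<lo+.01)]; 
        if len(q)>3: t=(q[:,:2]-xy)@np.array([-.192,.981]);print(n,"z",round(lo,3),len(q),"tang",np.percentile(t,[2,50,98]),"rad",np.median((q[:,:2]-xy)@np.array([.981,.192])))
    g=k&hue(f,"green")[uv[:,1],uv[:,0]];q=P[g]
    if len(q): print(n,"cap",(q.min(0)+q.max(0))/2,"top",np.percentile(q[:,2],90))
```

```text
[0.459 0.09  0.017] [-3.141 -0.001  0.193] [ 0.193  0.263 -0.448  0.859  0.    -3.142]
side z 0.06 7 tang [0.025 0.028 0.034] rad -0.008757669116882319
side z 0.07 14 tang [0.025 0.028 0.031] rad -0.010568603743547667
side z 0.08 7 tang [-0.023  0.026  0.03 ] rad -0.01144208342376068
scene z 0.06 19 tang [-0.032 -0.021  0.021] rad 0.007029162754087285
scene z 0.07 17 tang [-0.035 -0.026  0.023] rad 0.00712277218979978
scene z 0.08 32 tang [-0.033 -0.022  0.023] rad 0.004609230324272565
scene z 0.09 30 tang [-0.032  0.021  0.024] rad 0.0033133569361687154
scene z 0.1 49 tang [-0.045 -0.026  0.045] rad 0.007053826378826658
scene z 0.11 34 tang [-0.053 -0.027  0.044] rad 0.01027385491563939
scene z 0.12 73 tang [-0.059 -0.024  0.054] rad 0.008039882683456501
scene cap [0.463 0.092 0.09 ] top 0.08440613747972728
hand_eye [[ 0.001  0.954  0.3    0.078]
 [ 1.    -0.001 -0.     0.   ]
 [ 0.     0.3   -0.954 -0.178]
 [ 0.     0.     0.     1.   ]]
wrist z 0.05 99 tang [-0.025 -0.02   0.025] rad 0.011266433296702736
wrist z 0.06 684 tang [-0.032 -0.02   0.031] rad 0.008628071397868208
wrist z 0.07 889 tang [-0.032  0.019  0.032] rad 0.008465790477762322
wrist z 0.08 961 tang [-0.032 -0.02   0.031] rad 0.009324426043140583
wrist z 0.09 1602 tang [-0.041 -0.     0.04 ] rad 0.00891597026392549
wrist z 0.1 5591 tang [-0.051 -0.019  0.05 ] rad 0.00943090878191854
wrist z 0.11 5824 tang [-0.054  0.016  0.053] rad 0.009416432018554789
wrist z 0.12 8641 tang [-0.057 -0.001  0.056] rad 0.012951884827944692
wrist cap [0.459 0.09  0.071] top 0.08162778681465158
```

Run:
```python
from h import *
np.set_printoptions(precision=3,suppress=True)
env.set_gripper(.085);env.line_to([.459,.0897,.17],None,.15)
look("green",(.459,.0897),"re_green",.06,.04)
def tips(lbl):
    s=env.observe();f=env.grab_frame("wrist");T=np.linalg.inv(f["hand_eye"])
    P,uv=cloud(f,T,np.ones((420,560),bool)) # tool frame
    k=(P[:,2]<.04)&(abs(P[:,0])<.06);q=P[k]
    for a in(-1,1):
        h=q[q[:,1]*a>.005];z=np.percentile(h[:,2],99.7);t=h[h[:,2]>z-.008]
        print(lbl,s["opening"],"side",a,"tip z",h[:,2].max(),z,"y",np.percentile(t[:,1],[2,98]),"x",np.percentile(t[:,0],[2,98]))
    return f
tips("open")
env.set_gripper(.05);f=tips("half")
cv2.imwrite("pics/half.png",f["pixels"][...,::-1])
g=env.grab_frame("side");cv2.imwrite("pics/half_s.png",cv2.resize(g["pixels"][60:300,180:400],(550,600))[...,::-1])
print(env.observe()["wrist_force"],env.observe()["clock"])
```

```text
re_green 1116 cen [0.459 0.089 0.081] ext [0.034 0.035 0.005] z90 0.0819
open 0.08492812168080444 side -1 tip z -0.04799585698282921 -0.05088562676795117 y [-0.054 -0.042] x [-0.009  0.013]
open 0.08492812168080444 side 1 tip z -0.0479591716400479 -0.05067331067320715 y [0.042 0.054] x [-0.009  0.013]
half 0.0498798071020433 side -1 tip z -0.037942938884003075 -0.04284902094985161 y [-0.037 -0.025] x [-0.008  0.013]
half 0.0498798071020433 side 1 tip z -0.03762741521393548 -0.0429898781229339 y [0.025 0.038] x [-0.008  0.013]
[ 0.682  0.146 -0.125] 12.1083
```

View pics/half_s.png

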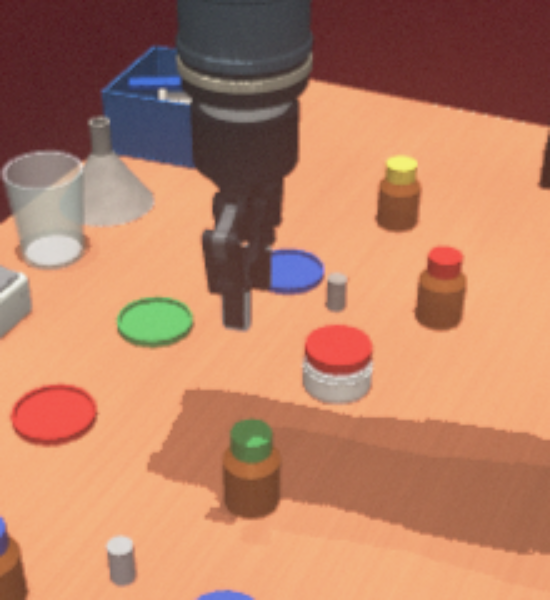

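The reported TCP sits about 38 mm past the real fingertips at 50 mm opening: in the side view the tip is well above where the TCP would be, and the wrist depth says z = -0.038. The x and y values are fine. The bottle hasn't moved, so I'll grasp with the TCP at -0.015, which puts the tips about 23 mm up, and check force on the way down.

```bash
sed -i 's/^GZ=.*/GZ=-.015/; s/env.line_to(\[\*p\[:2\],GZ\],o,.12)/env.line_to([*p[:2],.015],o,.15);env.line_to([*p[:2],GZ],o,.06);print("f",env.observe()["wrist_force"].round(2))/; s/\[\*p\[:2\],.15\]/[*p[:2],.12]/; s/\[\*xy,.15\],o/[*xy,.12],o/; s/\[\*xy,.045\]/[*xy,.012]/' h.py
python3 -c "
from h import *
env.set_gripper(.085)
pick('green')"
```

```text
pick_green 1124 cen [0.4591 0.0897 0.0808] ext [0.034 0.035 0.006] z90 0.0819
f [-0.28  0.59  0.44]
grip 0.04871870283305944 60.538684993225615
lifted 0.04919252312474399 62.02752229379257 [ 0.55 -0.18 -1.93]
```

The opening is 49 mm, so it has the body, and the load is about 1.9 N. Placing it now.

```bash
python3 -c "
from h import *
place('green')"
```

```text
over_green 11109 cen [ 0.6773 -0.0996  0.1101] ext [0.073 0.081 0.217] z90 0.2156
down [ 0.63 -0.62 -1.99]
done_green 1152 cen [ 0.6707 -0.0992  0.0849] ext [0.035 0.035 0.005] z90 0.0859
t 21.5667
```

View pics/done_green.png

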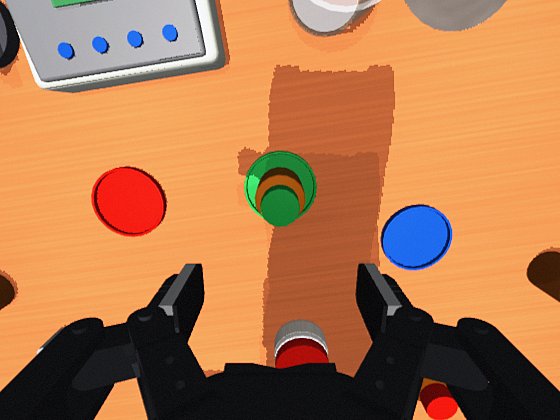

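The green bottle stands centred in its dish (cap 281,206; dish 281,187). Next are the other three.

```bash
sed -i 's/p=look(c,xy,"over_"+c,-.01,.06)/pass/' h.py
python3 -c "
from h import *
for c in('blue','red','yellow'): pick(c);place(c)
f=env.grab_frame('scene');cv2.imwrite('pics/end.png',f['pixels'][...,::-1])
f=env.grab_frame('side');cv2.imwrite('pics/end_s.png',f['pixels'][...,::-1])"
```

```text
pick_blue 1129 cen [0.5924 0.2822 0.081 ] ext [0.035 0.035 0.203] z90 0.0819
f [-0.45  0.55  0.18]
grip 0.04887866463717104 62.20305374125019
lifted 0.048448791775605765 62.01699172728695 [ 0.12  0.43 -2.17]
down [ 0.55 -0.96 -2.01]
done_blue 1151 cen [ 0.5829 -0.2492  0.0849] ext [0.035 0.035 0.005] z90 0.0859
t 32.4667
pick_red 1137 cen [ 0.4058 -0.2472  0.0808] ext [0.036 0.035 0.005] z90 0.0818
f [ 0.6  -0.11  0.12]
grip 0.048671082218024346 60.76672181021422
lifted 0.04902647622337598 61.936733534093946 [-0.73 -0.72 -0.17]
down [-0.22  0.25 -0.78]
done_red 1166 cen [0.6771 0.0764 0.085 ] ext [0.035 0.056 0.134] z90 0.0859
t 42.2917
pick_yellow 1106 cen [ 0.5188 -0.4146  0.0809] ext [0.034 0.034 0.005] z90 0.0819
f [ 0.14  0.12 -0.7 ]
grip 0.04831747688734905 62.241373783908784
lifted 0.04866575470393713 62.078340193256736 [ 0.85  0.04 -2.4 ]
down [-0.27 -0.5  -1.34]
done_yellow 1122 cen [0.5302 0.4302 0.0849] ext [0.034 0.034 0.004] z90 0.0859
t 54.65
```

View pics/end.png

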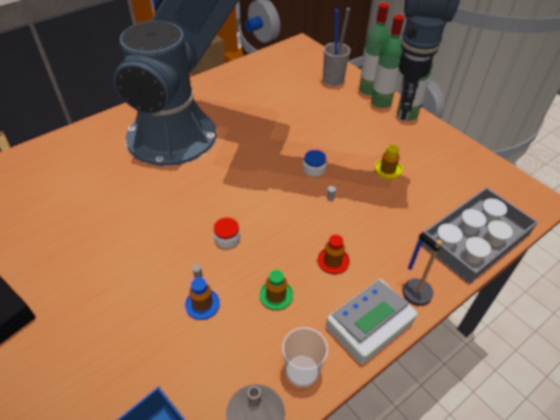

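Run:
```python
from h import *
np.set_printoptions(precision=4,suppress=True)
fs={n:env.grab_frame(n) for n in("scene","side")}
for c in COL:
  for n,f in fs.items():
    for nm,R_,lo,hi in(("dish",.05,-.01,.018),("cap",.03,.07,.1)):
      P,uv=cloud(f,f["camera_from_world"],np.ones((420,560),bool))
      H=cv2.cvtColor(f["pixels"],cv2.COLOR_RGB2HSV)[uv[:,1],uv[:,0],0].astype(int)
      hk=dict(red=(H<4)|(H>172),yellow=(H>24)&(H<36),blue=(H>105)&(H<130),green=(H>45)&(H<85))[c]
      k=hk&(np.hypot(*(P[:,:2]-DISH[c]).T)<R_)&(P[:,2]>lo)&(P[:,2]<hi);q=P[k]
      if len(q)>20: print(c,n,nm,(np.percentile(q,1,0)+np.percentile(q,99,0))/2,np.ptp(q,axis=0))
  if c in("red","blue"):
    f=fs["side"];ms=env.masks_of("side",f"jar_{c}_center")
    if ms: P,_=cloud(f,f["camera_from_world"],ms[0]["mask"]&hue(f,c));T=P[abs(P[:,2]-np.percentile(P[:,2],90))<.003];print("jar",c,(T.min(0)+T.max(0))/2)
```

```text
red scene dish [0.6798 0.0728 0.0083] [0.0771 0.078  0.0136]
red scene cap [0.679  0.0732 0.0817] [0.0282 0.0288 0.0175]
red side dish [0.6757 0.0791 0.006 ] [0.083  0.0819 0.0152]
red side cap [0.6719 0.0801 0.078 ] [0.0365 0.0357 0.0152]
yellow scene dish [0.5296 0.4277 0.0095] [0.0846 0.0814 0.0169]
yellow scene cap [0.5314 0.4255 0.0809] [0.0293 0.0288 0.0208]
yellow side dish [0.5261 0.4362 0.0056] [0.0853 0.0735 0.015 ]
blue scene dish [ 0.5883 -0.2516  0.0079] [0.0779 0.0788 0.0159]
blue scene cap [ 0.5813 -0.2499  0.0797] [0.0366 0.0323 0.0195]
blue side dish [ 0.5828 -0.2452  0.0052] [0.08   0.0749 0.0107]
blue side cap [ 0.5787 -0.2457  0.0827] [0.034  0.0312 0.0055]Traceback (most recent call last):
  File "<stdin>", line 14, in <module>
    return _quantile_unchecked(
        a, q, axis, out, overwrite_input, method, keepdims, weights)
    return _ureduce(a,
                    func=_quantile_ureduce_func,
    ...<5 lines>...
                    overwrite_input=overwrite_input,
                    method=method)
    r = func(a, **kwargs)
    result = _quantile(arr,
                       quantiles=q,
    ...<2 lines>...
                       out=out,
                       weights=wgt)
    slices_having_nans = np.isnan(arr[-1, ...])
                                  ~~~^^^^^^^^^
IndexError: index -1 is out of bounds for axis 0 with size 0
```

The end picture shows all four bottles upright and centred, caps within about 6 mm of the dish centres: blue (200,300), green (277,290), red (334,255), yellow (389,163). The jars still stand at (227,230) and (315,162), and the arm is clear.

```bash
python3 -c "
from plant import env
print(env.sign_off())"
```

```text
the job is handed in; nothing more can be done
None
```

All four bottles stand upright and released in their matching dishes, about 6 mm or less off centre, the jars look untouched, and the job was handed in at about 55 s; sign-off returned no verdict.

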